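Stock the counter display case and slide its hatch shut

ROBOT

A 7-joint arm with a two-finger parallel gripper is mounted at the origin on a cart in front of the work surface, level with it; the furniture and walls round the work are solid. World frame = base frame: x ahead of the robot, y to its left, z up, the work surface at z = 0. Lengths are in m, angles in rad, forces in N, time in s.
With the tool pointing down it reaches from about 0.4 to 0.85 m from the base axis. Payload 4.5 kg.
Tool frame: the origin (TCP) lies midway between the tips of the shut fingers; the grasp point (between the pads) lies 19 mm behind it; x points along the fingers, z is the direction in which the jaws open and shut, and the axes are right-handed (so a half turn about x gives the same grasp; the last joint's range is limited). The gripper opens to 85 mm and grips with 20 to 120 N. Pads are 22 mm wide; open, the fingers measure 114 mm over their backs; the gripper's body (76 mm by 85 mm) begins 54 mm behind the grasp point. The pads swing forward as they close: fully open they stand 13 mm farther back than shut.
Start: joints at [-1.187, 0.689, -0.195, 1.565, 0.157, 0.902, -0.215], TCP at [0.214, 0.587, 0.231] pointing down, gripper open.
Joint ranges: [-3.01, 3.01], [-0.46, 2.08], [-1.47, 1.51], [0.13, 2.56], [-1, 4.14], [0.04, 2.09], [-2.66, 2.66]. Speed limits (rad/s): [2.57, 2.57, 3.14, 3.14, 3.14, 3.14, 3.14].

INTERFACE

Orientations are given as a rotation vector (axis times angle).
In Python, from plant import sense, camera, camera_model, finish_job gives the robot as it stands.
- The arm moves only by the tool send_rows, never from a script. Its argument "series" is a list of rows, each a list of 5 numbers: the opening, from 0 (shut) to 1 (fully open), then the shift along the tool's x, y, z in m, then the turn about the tool's x in degrees. In form: [[hand, dx, dy, dz, roll], ...]. A call has 1 to 12 rows; each row shifts and turns the commanded pose from where the row before left it, along the tool's axes as they then stand; what a row does not reach is not made up. A row lasts 1/8 s, in which the tool goes at most 62.5 mm and 10.7 degrees, less where a joint would pass 70% of its speed; a pose out of reach is approached as far as the arm can. A call is refused whole if a number of a shift passes 0.0625 or a number of a turn 10.7, either way. A call with a gripper value outside its range is refused whole. The fingers move at their own pace and stop on an object; "squeeze" is the grip in N (left out, the last holds). Time passes only in rows, so rows that do not move let the fingers close. It gives the time, the measured TCP pose, the force and the opening at its end, in the units of the state.
- sense(): the state, without advancing time (a new reading comes with each control period).
- camera(name): name is "scene" or "top" or "wrist"; returns the picture (384x512x3 uint8, red, green, blue); there is no depth.
- camera_model(name): a dict with "mtx" (3x3 intrinsics, pixels), "world_to_cam" (4x4, takes a point from world to camera coordinates); the wrist camera has in their place "hand_eye" (4x4, takes a point from camera to tool coordinates, whose origin is the TCP and whose axes are the tool frame's). Camera axes: x right, y down, z forward; pixel columns grow to the right and rows downward; lengths in m; the calibration is good to about 2 mm. A picture is of the moment at which its call begins: read the wrist's pose just before it. camera_model takes no time and is no camera call.
- finish_job(): hands the job in, once; it reports no verdict.
The state is a dict: "time_s": time; "joint_positions": joint angles; "qvel": joint speeds; "effort": joint torques, N m; "eef_pos": TCP position; "orientation": TCP orientation; "contact_force": force on the tool from outside, world axes, zero at the start; "torque": the same for the moment, N m; "gripper_width": finger opening in m.
Only numpy, scipy, OpenCV 4.12 (cv2) and the standard library are available. Lean on these libraries where they do the work, as an engineer would, in place of code of your own. Each camera call takes 0.05 s, during which the arm holds its last target.

TASK

Lay the tied bundle of cheroots that is on the table flat inside the open bay of the clear-sided display case and let go of it. Then slide the case's top hatch along its rails until its spring catch snaps in against the end frame, so that it stays shut by itself. Feel for the catch and stop there: do not slam or force the hatch against its rubber bumper (some 15 N is enough, 20 N is too much), and leave the other things on the table alone.

Things in the scene. Friction and masses are not known exactly. Their poses are not given: they have to be found in the camera images.
- case: Counter display case, fixed, wood with clear side panes: 180 mm (x) by 350 mm (y), walls 72 mm high, aluminium guide rails on both long sides to 90 mm. Origin: centre of its underside; z up, +y is the way the hatch closes. Yaw within 15 degrees. The -y half has a fixed clear roof and is stocked. The +y half is the open bay: inside x -80 to 80 mm, y -5 to 165 mm, grey deck at z = 42 mm.
- case_end (a point): Point fixed to the case, over the middle of its +y end wall, 98 mm up, where the end frame sits: a wood bar with a black rubber bumper facing the hatch, and a steel catch housing over the far rail (in the case frame x 67 to 97, y 92 to 175, z 103 to 119 mm). Bar, bumper and catch together are set by hand 0 to 20 mm inwards (-y), differently each time; this setting is NOT measured.
- case_bay (a point): Good place for the centre of the bundle's underside: on the deck (42 mm above the table) in the open bay, the bundle's length along the case's x. With the hatch open as at the start the bay is free for at least 55 mm from here both ways along y. Axes as the case's.
- hatch: Sliding hatch on top of the case: light wood frame round a clear panel, 178 mm (x) by 185 mm (y) by 8 mm, upper face 86 mm above the table. Origin and axes coincide with the case's when joint hatch_travel is 0. 0.35 kg, slides with about 2.5 N of friction.
- hatch_pull (a point): Middle of the top edge of the dark wooden pull bar that stands on the hatch near its trailing (-y) edge: bar 96 mm long in the case's x, 14 mm thick in y, top 116 mm above the table, 30 mm above the hatch's upper face. Push its -y side towards +y, or pinch its 14 mm. Axes as the case's.
- hatch_travel (a joint): Hatch opening in m, grows towards -y; 0.140 to 0.155 at the start. Caught it reads 0 to 0.022, depending on the end frame's setting, so the value alone does not tell. Over about 12 mm before it snaps in, the catch raises the push to 9 to 13 N; then it gives way and draws the hatch about 5 mm to the bumper, where the push rises by about 15 N per mm. Stop at 14 to 16 N in all.
- bumper (a joint): Compression of the rubber bumper of the end frame in m, 12 N per mm: 0 is free; the catch alone, once snapped in, keeps it pressed by about 0.5 to 1 mm; short of the catch the hatch does not reach it. It must never pass 0.0018 (a push of about 20 N on the hatch). Reading noise is about as large as the whole range; the felt push is the better guide.
- bundle: Tied flat bundle of green-brown cheroots with paper bands and red thread, 46 mm (its x) by 109 mm (its y, the length) by 21 mm (z), 0.08 kg, lying on the table. Origin: centre of its underside. It is the only bundle outside the case.
- spool: Spool of red thread, 40 mm across, 48 mm high, bystander. Origin under its centre.
- glue: White glue pot, 65 mm across, 44 mm high, bystander. Origin under its centre.
- stamp: Wooden hand stamp with turned knob, 36 x 47 x 52 mm, bystander. Origin under its centre.
- tin: Flat round green tin, 64 mm across, 24 mm high, bystander. Origin under its centre.
- tamp: Turned wooden tamping stick standing upright, 31 mm across, 125 mm high, bystander. Origin under its centre.
Things that resemble listed ones, but are neither listed nor needed, are in the scene too. There is more than one size of the bundle; the job needs the larger.

How it is judged:
By the outcome, as a careful person would: the job done as asked, in the order asked, and still so for the second after the job is handed in, with the robot touching nothing.
It also fails if it takes over 51 s, if anything falls off the work surface, if the arm or the gripper's body presses on something with over 40 N, if the wrist force passes 120 N, or if a joint passes its speed limit or range.

## Working session

There is one attempt and no reset: what is moved stays moved. The work goes in short steps, Python scripts to look and compute and a tool call to move; the robot and the scene stay as the last step left them, time stands still between calls to the robot, and variables do not carry over. Pictures are saved under pics/ and viewed, and the job is handed in when it is done.

Besides the shell and the picture viewer there is one more tool, called after ">>>" by a JSON object that holds its "name" and its "arguments". send_rows: Moves the arm, as the interface text tells. Its arguments: {"type":"object","properties":{"series":{"type":"array"},"squeeze":{"type":"number"}},"required":["series"]}

```bash
mkdir -p pics; ls; python3 - <<'E'
from plant import sense,camera,camera_model
import cv2,numpy as np
s=sense();print(s)
for n in("scene","top"):
    im=camera(n);cv2.imwrite(f"pics/{n}0.png",im[:,:,::-1]);m=camera_model(n);print(n,m)
im=camera("wrist");cv2.imwrite("pics/wrist0.png",im[:,:,::-1]);print(camera_model("wrist"))
E
```

```text
pics
{'time_s': 0.0, 'joint_positions': array([-1.18719358,  0.68997506, -0.19450942,  1.5664045 ,  0.15729968,
        0.90246524, -0.21510006]), 'qvel': array([ 9.89594858e-04,  8.08813755e-04,  2.20946463e-03,  5.05614408e-04,
       -3.01154195e-04,  3.30213002e-04, -9.08629518e-05]), 'effort': array([-9.74741397e-05, -5.39612746e+01, -1.26676518e+00, -1.58540887e+01,
        9.05454392e-03,  9.34202399e-03, -2.60959126e-06]), 'eef_pos': array([0.21401569, 0.58650319, 0.23047338]), 'orientation': array([-0.94901302,  1.35607021,  0.94706867]), 'contact_force': array([-0.11051829,  0.31887898,  0.13259786]), 'torque': array([ 0.03713239, -0.00804656, -0.00677309]), 'gripper_width': 0.08539174434400663}
scene {'mtx': array([[355.61224302,   0.        , 259.27190392],
       [  0.        , 355.61224302, 190.63459235],
       [  0.        ,   0.        ,   1.        ]]), 'world_to_cam': array([[ 0.66349715, -0.74791595,  0.01983102, -0.21507171],
       [-0.49680038, -0.46023477, -0.73578077,  0.45142487],
       [ 0.5594291 ,  0.47833638, -0.67692938,  0.52962937],
       [ 0.      
[... 291 characters left out ...]
      [-0.96642864,  0.09101565, -0.24027451,  0.57557808],
       [ 0.23949609, -0.01954317, -0.97070062,  1.2225799 ],
       [ 0.        ,  0.        ,  0.        ,  1.        ]])}
{'mtx': array([[318.7385072 ,   0.        , 258.75221828],
       [  0.        , 318.7385072 , 189.32074505],
       [  0.        ,   0.        ,   1.        ]]), 'hand_eye': array([[-3.06498330e-04, -3.23955994e-01,  9.46072101e-01,
        -1.43591866e-01],
       [-6.16095860e-04, -9.46071905e-01, -3.23956126e-01,
         8.31831710e-02],
       [ 9.99999763e-01, -6.82163116e-04,  9.03815126e-05,
         4.83046249e-04],
       [ 0.00000000e+00,  0.00000000e+00,  0.00000000e+00,
         1.00000000e+00]])}
```

View pics/scene0.png

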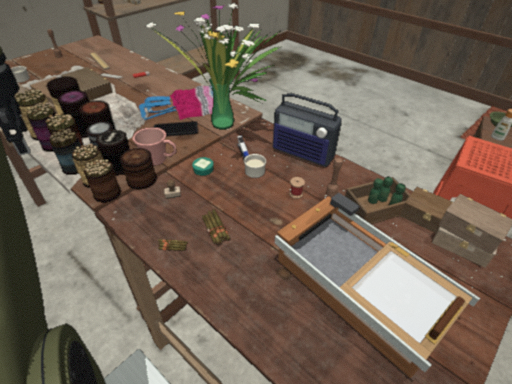

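View pics/top0.png

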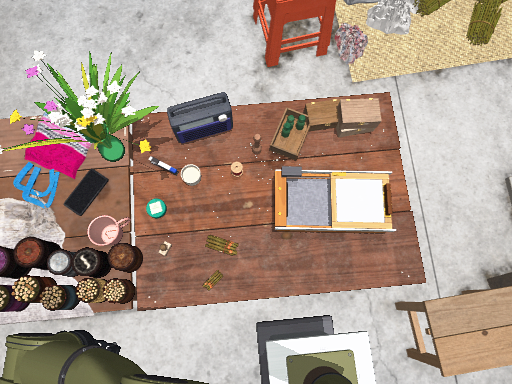

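View pics/wrist0.png

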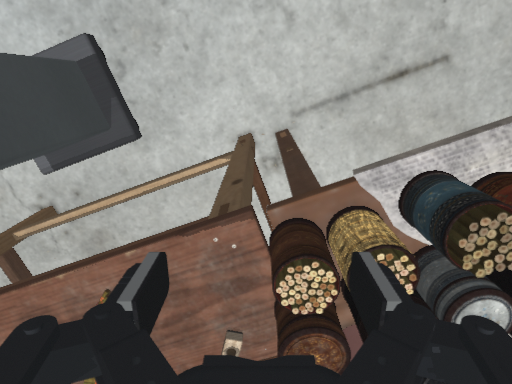

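```bash
cat > h.py <<'E'
import numpy as np,cv2
from scipy.spatial.transform import Rotation as R
from plant import sense,camera,camera_model
def ray(n,uv,z,T=None):
    m=camera_model(n)
    K=m["mtx"]
    if n=="wrist":
        c2w=T@m["hand_eye"]
    else: c2w=np.linalg.inv(m["world_to_cam"])
    d=c2w[:3,:3]@np.linalg.solve(K,[uv[0],uv[1],1]);o=c2w[:3,3]
    return o+d*(z-o[2])/d[2]
def proj(n,p,T=None):
    m=camera_model(n)
    w2c=np.linalg.inv(T@m["hand_eye"]) if n=="wrist" else m["world_to_cam"]
    q=m["mtx"]@(w2c@np.r_[p,1])[:3]
    return q[:2]/q[2]
def tool():
    s=sense();T=np.eye(4);T[:3,:3]=R.from_rotvec(s["orientation"]).as_matrix();T[:3,3]=s["eef_pos"];return T
def crop(src,dst,x0,y0,x1,y1,k):
    im=cv2.imread(src)[y0:y1,x0:x1];cv2.imwrite(dst,cv2.resize(im,None,fx=k,fy=k,interpolation=cv2.INTER_CUBIC))
E
python3 - <<'E'
from h import *
np.set_printoptions(precision=4,suppress=True)
crop("pics/top0.png","pics/t_b.png",190,220,260,300,7)
crop("pics/top0.png","pics/t_c.png",260,155,405,240,5)
for uv in[(222,244),(212,280)]: print(ray("top",uv,0.015))
print(tool())
E
```

```text
[0.4587 0.2691 0.015 ]
[0.3482 0.3093 0.015 ]
[[-0.0004 -0.9395  0.3426  0.214 ]
 [-0.0013  0.3426  0.9395  0.5867]
 [-1.     -0.0001 -0.0014  0.2307]
 [ 0.      0.      0.      1.    ]]
```

View pics/t_b.png

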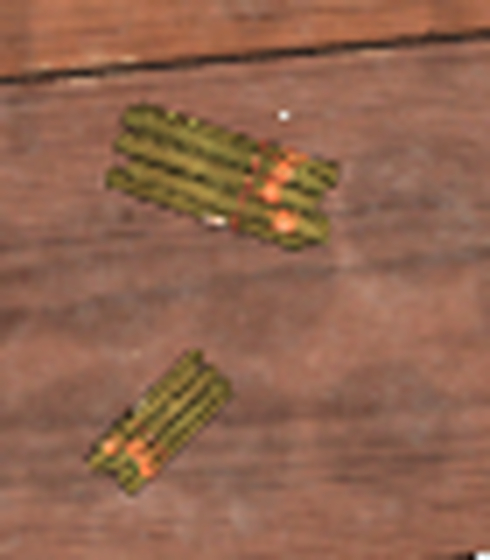

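View pics/t_c.png

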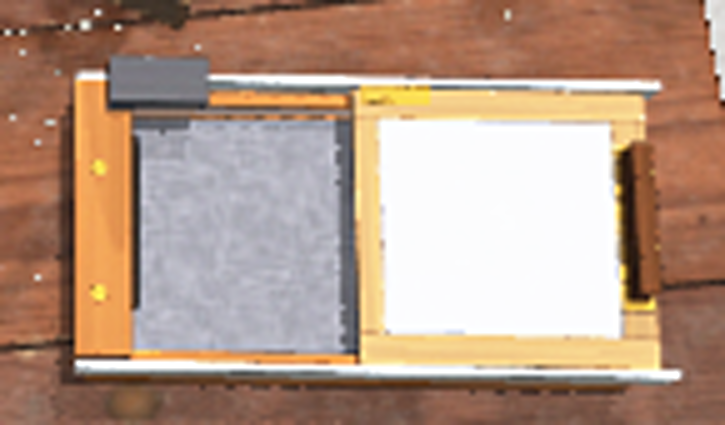

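```bash
python3 - <<'E'
from h import *
np.set_printoptions(precision=4,suppress=True)
B=[ray("top",(190+x/7,220+y/7),.018) for x,y in[(135,105),(342,168),(312,247),(108,180)]]
B=np.array(B);print(B,B.mean(0));
for i in range(4):
    d=B[(i+1)%4]-B[i];print(np.linalg.norm(d),np.degrees(np.arctan2(d[1],d[0])))
C=np.array([ray("top",(260+x/5,155+y/5),.09) for x,y in[(76,73),(660,83),(680,375),(76,370)]]);print(C,C.mean(0))
for i in range(4):
    d=C[(i+1)%4]-C[i];print(np.linalg.norm(d),np.degrees(np.arctan2(d[1],d[0])))
# hatch edges: leading -x corner / +x corner z=.086 ; pull bar top z=.116
for x,y in[(360,362),(354,88)]: print("lead",ray("top",(260+x/5,155+y/5),.086))
for x,y in[(650,145),(660,295),(625,150),(640,298)]: print("pull",ray("top",(260+x/5,155+y/5),.116))
E
```

```text
[[0.4912 0.3076 0.018 ]
 [0.4532 0.2149 0.018 ]
 [0.4186 0.2317 0.018 ]
 [0.4578 0.3223 0.018 ]] [0.4552 0.2691 0.018 ]
0.1001248394669781 -112.27669177120869
0.038523243250954874 154.17588731432224
0.09875543526532186 66.60305009721493
0.03653222927347389 -23.83792503266893
[[ 0.6689  0.0782  0.09  ]
 [ 0.6275 -0.2896  0.09  ]
 [ 0.4417 -0.2687  0.09  ]
 [ 0.4794  0.0989  0.09  ]] [ 0.5544 -0.0953  0.09  ]
0.3701809773402231 -96.41981542207468
0.1869572771676763 173.56743153235277
0.36955049414925706 84.15448005512698
0.1906623109509502 -6.237275755998441
lead [ 0.4686 -0.0758  0.086 ]
lead [ 0.6436 -0.0971  0.086 ]
pull [ 0.5814 -0.2662  0.116 ]
pull [ 0.4878 -0.2557  0.116 ]
pull [ 0.5797 -0.2504  0.116 ]
pull [ 0.4871 -0.2433  0.116 ]
```

Candidates for the bundle: the larger one at top px (222,244), a smaller one at (212,280), and cheroots in jars at (15–120,290). I choose (222,244), because the crop shows about 100×38 mm between its visible edges, with bands and red thread. The case yaw is about -6°. Next I go over the bundle.

>>> {"name": "send_rows", "arguments": {"series": [[1, 0, -0.042, -0.027, 0], [1, 0, -0.042, -0.027, 0], [1, 0, -0.042, -0.027, 0], [1, 0, -0.042, -0.027, 0], [1, 0, -0.042, -0.027, 0], [1, 0, -0.042, -0.027, 0], [1, 0, -0.042, -0.027, 0], [1, 0, -0.042, -0.027, 0], [1, 0, 0, 0, 10.5], [1, 0, 0, 0, 10.5], [1, 0, 0, 0, 10.5], [1, 0, 0, 0, 10.5]]}}

```text
time_s: 1.65
eef_pos: [0.4556, 0.269, 0.2311]
orientation: [-0.378, 1.538, 0.378]
contact_force: [0.7, -0.5, 0.6]
gripper_width: 0.0856
```

>>> {"name": "send_rows", "arguments": {"series": [[1, 0.01, 0, 0, 10.5], [1, 0.01, 0, 0, 10.5], [1, 0.01, 0, 0, 10.5], [1, 0.01, 0, 0, 10.5], [1, 0.01, 0, 0, 9], [1, 0, 0, 0, 0], [1, 0, 0, 0, 0]]}}

```text
time_s: 2.52
eef_pos: [0.4559, 0.2692, 0.1815]
orientation: [0.314, 1.548, -0.313]
contact_force: [-0.4, -0.2, -0.2]
gripper_width: 0.0853
```

```bash
python3 - <<'E'
from h import *
np.set_printoptions(precision=4,suppress=True)
T=tool();print(T,sense()["joint_positions"],sense()["contact_force"],sense()["time_s"])
np.save("T1.npy",T)
im=camera("wrist");cv2.imwrite("pics/w1.png",cv2.resize(im[:,:,::-1],None,fx=1.5,fy=1.5))
E
```

```text
[[ 0.0002  0.3889  0.9213  0.4559]
 [ 0.0003  0.9213 -0.3889  0.2692]
 [-1.      0.0003  0.0001  0.1815]
 [ 0.      0.      0.      1.    ]] [-0.754   0.6478  0.2192  1.9188 -0.235   0.5992 -0.7825] [-0.4101 -0.1822 -0.1631] 2.525
```

View pics/w1.png

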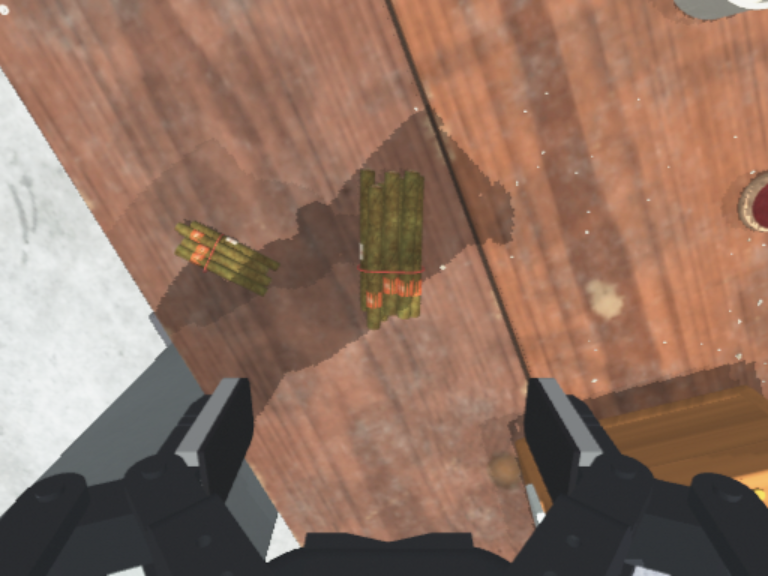

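```bash
python3 - <<'E'
from h import *
np.set_printoptions(precision=4,suppress=True)
T=np.load("T1.npy")
B=np.array([ray("wrist",(x/1.5,y/1.5),z,T) for x,y,z in[(360,170,.012),(423,173,.012),(423,318,.012),(360,326,.012)]]);print(B,B.mean(0))
L=(np.linalg.inv(T)@np.c_[B,np.ones(4)].T).T[:,:3];print("tool",L,L.mean(0))
for w in [(.4552,.2691,.018)]: print(proj("wrist",w,T)*1.5)
E
```

```text
[[0.4607 0.326  0.012 ]
 [0.4972 0.3085 0.012 ]
 [0.4601 0.2149 0.012 ]
 [0.4165 0.2267 0.012 ]] [0.4586 0.269  0.012 ]
tool [[ 0.1695  0.0541 -0.0176]
 [ 0.1695  0.0522  0.0227]
 [ 0.1695 -0.0485  0.025 ]
 [ 0.1695 -0.0546 -0.0198]] [0.1695 0.0008 0.0026]
[386.7439 254.8426]
```

The bundle spans (360–423, 170–328) in the wrist picture. Its centre is within 3 mm of the tool axis and it is aligned. Descending.

>>> {"name": "send_rows", "arguments": {"series": [[1, 0.045, 0, 0.002, 0], [1, 0.045, 0, 0, 0], [1, 0.045, 0, 0, 0], [1, 0.025, 0, 0, 0], [1, 0.02, 0, 0, 0], [1, 0, 0, 0, 0], [0, 0, 0, 0, 0], [0, 0, 0, 0, 0], [0, 0, 0, 0, 0], [0, 0, 0, 0, 0], [0, 0, 0, 0, 0], [0, 0, 0, 0, 0]], "squeeze": 30}}

```text
time_s: 4.08
eef_pos: [0.4583, 0.2688, 0.0024]
orientation: [0.316, 1.546, -0.314]
contact_force: [0.4, -0.5, 6.0]
gripper_width: 0.043
```

>>> {"name": "send_rows", "arguments": {"series": [[0, 0, 0, 0, 0], [0, 0, 0, 0, 0]]}}

```text
time_s: 4.32
eef_pos: [0.4583, 0.2687, 0.0024]
orientation: [0.317, 1.546, -0.314]
contact_force: [-0.3, 0.5, 6.0]
gripper_width: 0.0428
```

>>> {"name": "send_rows", "arguments": {"series": [[0, -0.02, 0, 0, 0], [0, -0.06, 0, 0, 0], [0, -0.06, 0, 0, 0], [0, -0.04, 0, 0, 0], [0, 0, 0, 0, 0]]}}

```text
time_s: 4.95
eef_pos: [0.4595, 0.2694, 0.1846]
orientation: [0.319, 1.543, -0.311]
contact_force: [-0.8, 0.1, -0.8]
gripper_width: 0.043
```

```bash
python3 - <<'E'
from h import *
np.set_printoptions(precision=4,suppress=True)
s=sense();print(s["joint_positions"],s["gripper_width"],s["contact_force"])
th=np.radians(-6.1);ex=np.array([np.cos(th),np.sin(th)]);ey=np.array([-np.sin(th),np.cos(th)])
g=lambda x,y,z:ray("top",(260+x/5,155+y/5),z)[:2]
def q(n,x,y,z):
    p=g(x,y,z);print(n,p,"ex",p@ex,"ey",p@ey)
q("railL near end",76,370,.09);q("rail far end",76,73,.09)
q("railR near",680,375,.09);q("rail R far",660,83,.09)
q("frame inner top",130,90,.105);q("frame inner bot",130,350,.105)
q("bumper",138,140,.095);q("bumper",138,308,.095)
q("lead",360,362,.086);q("lead",354,88,.086)
q("hatch trail",660,366,.086);q("trail",645,92,.086)
q("pull",655,220,.116)
q("deck near",135,352,.042);q("deck near",355,356,.042);q("deck far?",135,120,.042)
E

```

```text
[-0.7579  0.645   0.2314  1.914  -0.246   0.6024 -0.7708] 0.043019643336355363 [-0.7857  0.111  -0.8416]
railL near end [0.4794 0.0989] ex 0.466159022799177 ey 0.14932267372953184
rail far end [0.6689 0.0782] ex 0.6568207865110868 ey 0.14886586368073346
railR near [ 0.4417 -0.2687] ex 0.4678003814074986 ey -0.22022417535442254
rail R far [ 0.6275 -0.2896] ex 0.6547545091736507 ey -0.22130934683791753
frame inner top [0.65   0.0472] ex 0.6412939234694558 ey 0.11599856986713158
frame inner bot [0.4861 0.0662] ex 0.47636305970347487 ey 0.11744380785472089
bumper [0.6199 0.0448] ex 0.6116635379616293 ey 0.11037834477712696
bumper [0.5133 0.0572] ex 0.50433957722101 ey 0.11142000349174003
lead [ 0.4686 -0.0758] ex 0.47402966250846107 ey -0.025609784850210912
lead [ 0.6436 -0.0971] ex 0.6502909202860342 ey -0.02811838007063437
hatch trail [ 0.4489 -0.259 ] ex 0.4739000871146263 ey -0.2097953120634393
trail [ 0.6236 -0.2807] ex 0.6499204885907934 ey -0.21280600340553635
pull [ 0.5342 -0.2609] ex 0.5588961957709554 ey -0.20265165025325227
deck near [0.495  0.0565] ex 0.48617445974273066 ey 0.10874117615350784
deck near [ 0.4793 -0.0828] ex 0.4853842343600555 ey -0.03143991904383027
deck far? [0.6481 0.0386] ex 0.6403317479138613 ey 0.10729948133715492
```

>>> {"name": "send_rows", "arguments": {"series": [[0, 0, -0.0374, 0.0345, 0], [0, 0, -0.0374, 0.0345, 0], [0, 0, -0.0374, 0.0345, 0], [0, 0, -0.0374, 0.0345, 0], [0, 0, -0.0374, 0.0345, 0], [0, 0, -0.0374, 0.0345, 0], [0, 0, 0, 0, 10.4], [0, 0, 0, 0, 10.4], [0, 0, 0, 0, 10.4], [0, 0, 0, 0, 10.4], [0, 0, 0, 0, 10.4], [0, 0, 0, 0, 10.4]]}}

```text
time_s: 6.45
eef_pos: [0.5593, -0.0189, 0.18]
orientation: [1.154, 1.245, -1.156]
contact_force: [0.3, 0.6, -0.5]
gripper_width: 0.0426
```

>>> {"name": "send_rows", "arguments": {"series": [[0, 0, 0, 0, 10.4], [0, 0, 0, 0, 0], [0, 0, 0, 0, 0]]}}

```text
time_s: 6.82
eef_pos: [0.5598, -0.0191, 0.1807]
orientation: [1.281, 1.162, -1.283]
contact_force: [-0.4, -0.4, -0.9]
gripper_width: 0.0429
```

```bash
python3 - <<'E'
from h import *
np.set_printoptions(precision=4,suppress=True)
T=tool();print(T,sense()["joint_positions"],sense()["contact_force"],sense()["time_s"])
np.save("T2.npy",T)
im=camera("wrist");cv2.imwrite("pics/w2.png",cv2.resize(im[:,:,::-1],None,fx=1.5,fy=1.5))
im=camera("top");cv2.imwrite("pics/top2.png",im[:,:,::-1]);crop("pics/top2.png","pics/t2.png",250,130,410,250,4.5)
E
```

```text
[[-0.0013  0.9951 -0.0987  0.5598]
 [ 0.     -0.0987 -0.9951 -0.0191]
 [-1.     -0.0013  0.0001  0.1807]
 [ 0.      0.      0.      1.    ]] [-0.3516  0.7355  0.5316  1.837  -0.5424  0.7192 -1.1838] [-0.367  -0.3727 -0.9092] 6.825
```

View pics/w2.png

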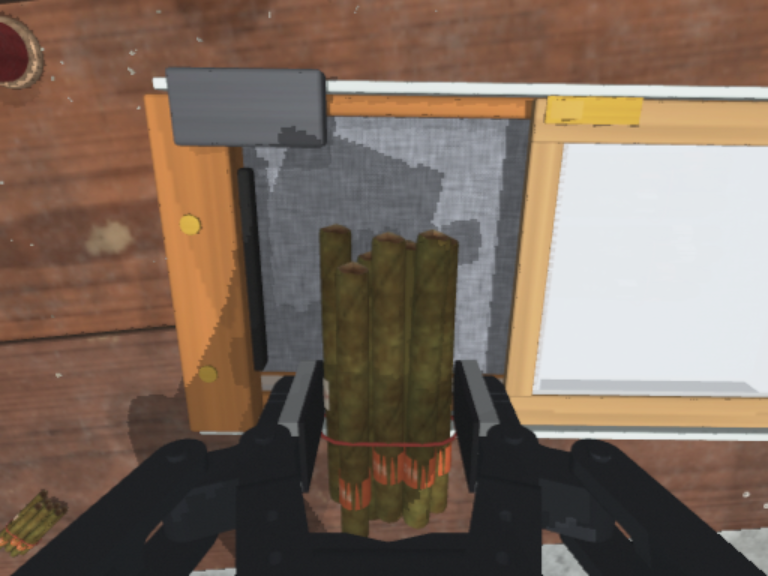

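View pics/t2.png

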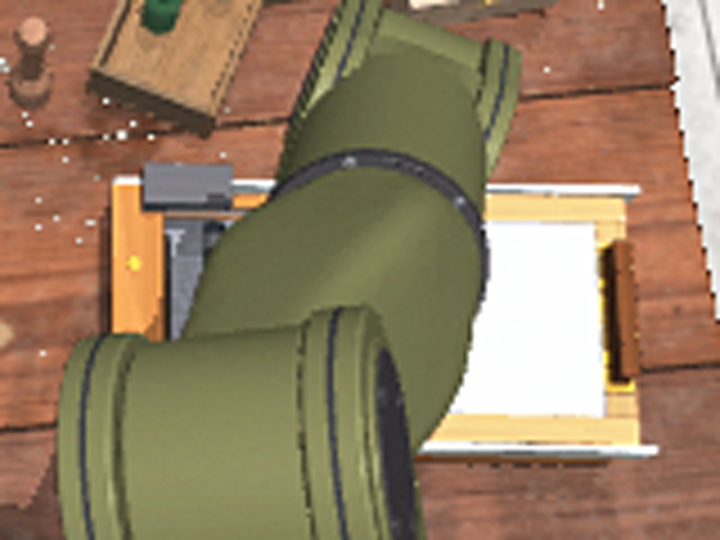

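```bash
python3 - <<'E'
from h import *
np.set_printoptions(precision=4,suppress=True)
T=np.load("T2.npy");Ti=np.linalg.inv(T)
for n,x,y,z in [("bump",253,170,.098),("bump",266,370,.098),("lead",538,100,.086),("lead",507,420,.086),("railfar",155,82,.09),("railfar",768,92,.09),("railnear",200,434,.09),("railnear",768,439,.09),("deck near",320,374,.09)]:
    p=ray("wrist",(x/1.5,y/1.5),z,T);print(n,p,(Ti@np.r_[p,1])[:3])
E
```

```text
bump [0.6277 0.0374 0.098 ] [ 0.0826  0.0621 -0.0629]
bump [0.5245 0.0503 0.098 ] [ 0.0827 -0.0419 -0.0655]
lead [ 0.6452 -0.0971  0.086 ] [0.0945 0.0927 0.0693]
lead [ 0.472  -0.0794  0.086 ] [ 0.0948 -0.0814  0.0687]
railfar [0.67   0.0764 0.09  ] [ 0.0905  0.1003 -0.1059]
railfar [ 0.6381 -0.2001  0.09  ] [0.0906 0.0959 0.1725]
railnear [0.483  0.0986 0.09  ] [ 0.0908 -0.0879 -0.1095]
railnear [ 0.4468 -0.2293  0.09  ] [ 0.0908 -0.0916  0.2203]
deck near [0.5149 0.0238 0.09  ] [ 0.0907 -0.0488 -0.0382]
```

Both views agree: the bumper is 64 mm to one side and the hatch edge 69 mm to the other. I shift a few mm to centre and lower.

>>> {"name": "send_rows", "arguments": {"series": [[0, 0, 0.004, 0.002, 0], [0, 0.04, 0, 0, 0], [0, 0.04, 0, 0, 0], [0, 0.03, 0, 0, 0], [0, 0.018, 0, 0, 0], [0, 0, 0, 0, 0], [0, 0, 0, 0, 0]]}}

```text
time_s: 7.8
eef_pos: [0.565, -0.0219, 0.0543]
orientation: [1.285, 1.158, -1.282]
contact_force: [0.4, -0.4, -0.7]
gripper_width: 0.0431
```

>>> {"name": "send_rows", "arguments": {"series": [[0, 0.005, 0, 0, 0], [0, 0.0025, 0, 0, 0], [0, 0, 0, 0, 0]]}}

```text
time_s: 8.18
eef_pos: [0.5641, -0.0214, 0.0458]
orientation: [1.284, 1.159, -1.284]
contact_force: [0.4, -0.0, -1.1]
gripper_width: 0.0428
```

>>> {"name": "send_rows", "arguments": {"series": [[0, 0.0012, 0, 0, 0], [0, 0, 0, 0, 0], [0.6, 0, 0, 0, 0], [0.7, 0, 0, 0, 0], [0.7, 0, 0, 0, 0], [0.7, 0, 0, 0, 0]]}}

```text
time_s: 8.93
eef_pos: [0.5641, -0.0216, 0.0446]
orientation: [1.284, 1.159, -1.284]
contact_force: [1.3, -0.0, 0.5]
gripper_width: 0.0599
```

>>> {"name": "send_rows", "arguments": {"series": [[0.7, -0.02, 0, 0, 0], [0.7, -0.05, 0, 0, 0], [0.7, -0.06, 0, 0, 0], [0.7, 0, 0, 0, 0], [0.7, 0, 0, 0, 0]]}}

```text
time_s: 9.55
eef_pos: [0.5636, -0.0211, 0.1744]
orientation: [1.284, 1.16, -1.284]
contact_force: [-0.0, -0.0, -0.2]
gripper_width: 0.0599
```

```bash
python3 - <<'E'
from h import *
np.set_printoptions(precision=4,suppress=True)
T=tool();print(T,sense()["joint_positions"],sense()["contact_force"],sense()["time_s"])
np.save("T3.npy",T)
im=camera("wrist");cv2.imwrite("pics/w3.png",cv2.resize(im[:,:,::-1],None,fx=1.5,fy=1.5))
E
```

```text
[[-0.0006  0.9949 -0.1013  0.5636]
 [ 0.0007 -0.1013 -0.9949 -0.0211]
 [-1.     -0.0007 -0.0007  0.1744]
 [ 0.      0.      0.      1.    ]] [-0.3461  0.7498  0.5324  1.8316 -0.5574  0.7145 -1.171 ] [-0.0156 -0.0403 -0.1622] 9.55
```

View pics/w3.png

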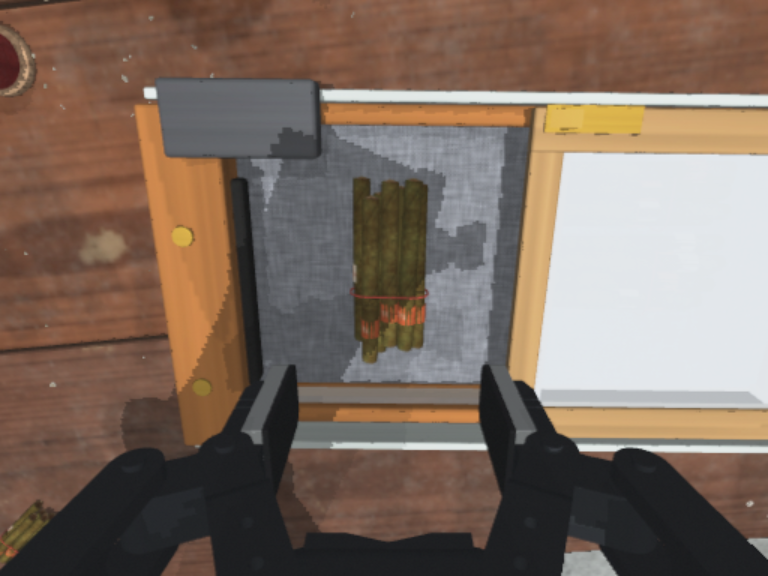

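The bundle lies flat on the deck at (355–427, 178–362), clear of the hatch path. Next I go behind the pull bar with shut fingers.

>>> {"name": "send_rows", "arguments": {"series": [[0.5, 0, -0.0005, 0.0473, 0], [0, 0, -0.0005, 0.0473, 0], [0, 0, -0.0005, 0.0473, 0], [0, 0, -0.0005, 0.0473, 0], [0, 0, -0.0005, 0.0473, 0], [0, 0, -0.0005, 0.0473, 0], [0, 0, 0, 0, 0], [0, 0, 0, 0, 0]]}}

```text
time_s: 10.6
eef_pos: [0.5316, -0.3025, 0.1729]
orientation: [1.285, 1.163, -1.285]
contact_force: [0.1, 0.2, -0.4]
gripper_width: 0.0001
```

```bash
python3 - <<'E'
from h import *
np.set_printoptions(precision=4,suppress=True)
T=tool();print(T,sense()["joint_positions"],sense()["contact_force"],sense()["time_s"])
np.save("T4.npy",T)
im=camera("wrist");cv2.imwrite("pics/w4.png",cv2.resize(im[:,:,::-1],None,fx=1.5,fy=1.5))
th=np.radians(-6.1);ex=np.array([np.cos(th),np.sin(th)]);ey=np.array([-np.sin(th),np.cos(th)])
print("ex,ey",T[:2,3]@ex,T[:2,3]@ey)
E
```

```text
[[-0.0023  0.9948 -0.102   0.5316]
 [ 0.0027 -0.102  -0.9948 -0.3025]
 [-1.     -0.0026 -0.0024  0.1729]
 [ 0.      0.      0.      1.    ]] [ 0.1835  0.7951  0.4799  1.6822 -0.4849  0.7888 -0.7833] [ 0.0847  0.2306 -0.4441] 10.6
ex,ey 0.5607003937284046 -0.24427921366293714
```

View pics/w4.png

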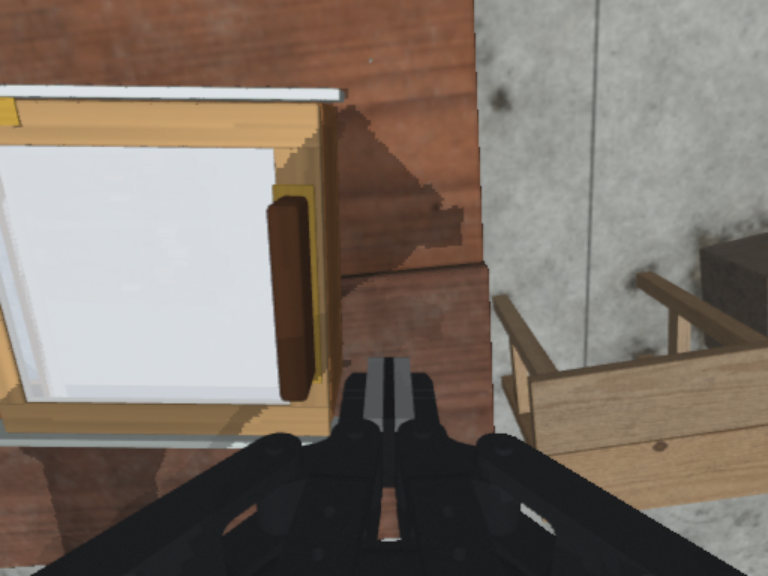

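```bash
python3 - <<'E'
from h import *
np.set_printoptions(precision=4,suppress=True)
T=np.load("T4.npy");Ti=np.linalg.inv(T)
for n,x,y,z in [("bar-y",307,205,.116),("bar-y",314,395,.116),("bar+y",268,208,.116),("bar+y",280,398,.116)]:
    p=ray("wrist",(x/1.5,y/1.5),z,T);print(n,p,(Ti@np.r_[p,1])[:3])
E
```

```text
bar-y [ 0.5848 -0.2731  0.116 ] [ 0.0569  0.0501 -0.0345]
bar-y [ 0.4941 -0.2621  0.116 ] [ 0.0571 -0.0413 -0.0362]
bar+y [ 0.5853 -0.2566  0.116 ] [ 0.0569  0.0489 -0.051 ]
bar+y [ 0.4941 -0.2455  0.116 ] [ 0.0572 -0.043  -0.0527]
```

>>> {"name": "send_rows", "arguments": {"series": [[0, 0.04, 0, 0, 0], [0, 0.036, 0, 0, 0], [0, 0, 0, 0, 0], [0, 0, 0, 0, 0]]}}

```text
time_s: 11.15
eef_pos: [0.533, -0.3033, 0.0995]
orientation: [1.283, 1.159, -1.282]
contact_force: [0.7, 0.6, 0.5]
gripper_width: -0.0004
```

>>> {"name": "send_rows", "arguments": {"series": [[0, 0, 0.002, -0.015, 0], [0, 0, 0.002, -0.005, 0], [0, 0, 0, -0.003, 0], [0, 0, 0, -0.003, 0], [0, 0, 0, -0.003, 0], [0, 0, 0, 0, 0]]}}

```text
time_s: 11.9
eef_pos: [0.5391, -0.276, 0.0988]
orientation: [1.284, 1.158, -1.285]
contact_force: [0.6, -1.6, 2.1]
gripper_width: 0.0002
```

>>> {"name": "send_rows", "arguments": {"series": [[0, 0, 0, -0.006, 0], [0, 0, 0, -0.008, 0], [0, 0, 0, -0.008, 0], [0, 0, 0, -0.008, 0], [0, 0, 0, -0.008, 0], [0, 0, 0, -0.008, 0], [0, 0, 0, -0.008, 0], [0, 0, 0, -0.008, 0], [0, 0, 0, -0.008, 0], [0, 0, 0, -0.006, 0], [0, 0, 0, 0, 0], [0, 0, 0, 0, 0]]}}

```text
time_s: 13.4
eef_pos: [0.5458, -0.1984, 0.0981]
orientation: [1.284, 1.163, -1.284]
contact_force: [0.3, -0.4, 0.2]
gripper_width: 0.0003
```

```bash
python3 - <<'E'
from h import *
np.set_printoptions(precision=4,suppress=True)
T=tool();print(T,sense()["contact_force"],sense()["time_s"])
np.save("T5.npy",T)
im=camera("wrist");cv2.imwrite("pics/w5.png",cv2.resize(im[:,:,::-1],None,fx=1.5,fy=1.5))
th=np.radians(-6.1);ex=np.array([np.cos(th),np.sin(th)]);ey=np.array([-np.sin(th),np.cos(th)])
print("ex,ey",T[:2,3]@ex,T[:2,3]@ey)
E
```

```text
[[-0.0024  0.9948 -0.1013  0.5458]
 [ 0.0022 -0.1013 -0.9949 -0.1984]
 [-1.     -0.0026 -0.0019  0.0981]
 [ 0.      0.      0.      1.    ]] [ 0.2721 -0.4126  0.1516] 13.4
ex,ey 0.56382062869476 -0.1392572714208643
```

View pics/w5.png

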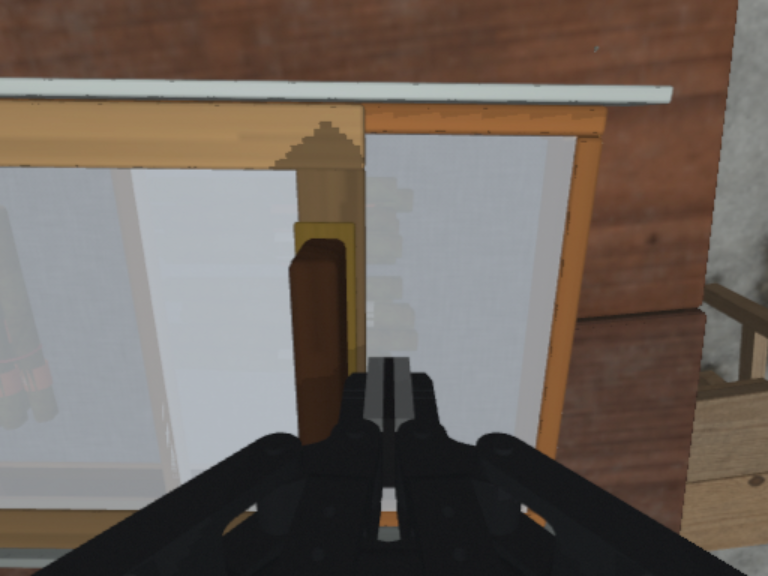

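>>> {"name": "send_rows", "arguments": {"series": [[0, 0, 0, -0.004, 0], [0, 0, 0, -0.004, 0], [0, 0, 0, -0.004, 0], [0, 0, 0, -0.004, 0], [0, 0, 0, -0.004, 0], [0, 0, 0, -0.003, 0], [0, 0, 0, -0.002, 0], [0, 0, 0, -0.001, 0]]}}

```text
time_s: 14.45
eef_pos: [0.5495, -0.1736, 0.0986]
orientation: [1.284, 1.159, -1.284]
contact_force: [-2.3, -2.8, -0.2]
gripper_width: 0.0003
```

>>> {"name": "send_rows", "arguments": {"series": [[0, 0, 0, -0.001, 0], [0, 0, 0, -0.001, 0]]}}

```text
time_s: 14.7
eef_pos: [0.5497, -0.1717, 0.0986]
orientation: [1.284, 1.159, -1.284]
contact_force: [-1.7, -1.3, -1.6]
gripper_width: 0.0001
```

>>> {"name": "send_rows", "arguments": {"series": [[0, 0, 0, -0.001, 0], [0, 0, 0, -0.001, 0]]}}

```text
time_s: 14.95
eef_pos: [0.55, -0.1697, 0.0986]
orientation: [1.284, 1.159, -1.284]
contact_force: [-1.6, -1.6, -1.1]
gripper_width: 0.0
```

>>> {"name": "send_rows", "arguments": {"series": [[0, 0, 0, -0.001, 0], [0, 0, 0, -0.001, 0]]}}

```text
time_s: 15.2
eef_pos: [0.5502, -0.1676, 0.0986]
orientation: [1.284, 1.159, -1.284]
contact_force: [-1.1, -2.2, 0.2]
gripper_width: -0.0001
```

>>> {"name": "send_rows", "arguments": {"series": [[0, 0, 0, -0.001, 0], [0, 0, 0, -0.001, 0], [0, 0, 0, -0.001, 0]]}}

```text
time_s: 15.58
eef_pos: [0.5505, -0.1647, 0.0986]
orientation: [1.284, 1.159, -1.284]
contact_force: [-1.1, -2.1, -1.4]
gripper_width: -0.0004
```

>>> {"name": "send_rows", "arguments": {"series": [[0, 0, 0, -0.001, 0], [0, 0, 0, -0.001, 0], [0, 0, 0, -0.001, 0]]}}

```text
time_s: 15.95
eef_pos: [0.5509, -0.1617, 0.0986]
orientation: [1.284, 1.159, -1.284]
contact_force: [-2.2, -2.3, -1.0]
gripper_width: -0.0
```

>>> {"name": "send_rows", "arguments": {"series": [[0, 0, 0, -0.001, 0], [0, 0, 0, -0.001, 0]]}}

```text
time_s: 16.2
eef_pos: [0.5511, -0.1597, 0.0986]
orientation: [1.284, 1.159, -1.284]
contact_force: [-0.4, -1.9, -1.9]
gripper_width: 0.0001
```

>>> {"name": "send_rows", "arguments": {"series": [[0, 0, 0, -0.001, 0], [0, 0, 0, -0.001, 0]]}}

```text
time_s: 16.45
eef_pos: [0.5513, -0.1579, 0.0986]
orientation: [1.284, 1.159, -1.284]
contact_force: [-1.6, -3.4, -2.5]
gripper_width: 0.0001
```

>>> {"name": "send_rows", "arguments": {"series": [[0, 0, 0, -0.001, 0], [0, 0, 0, -0.001, 0]]}}

```text
time_s: 16.7
eef_pos: [0.5514, -0.1571, 0.0986]
orientation: [1.283, 1.157, -1.285]
contact_force: [-1.4, -6.5, -3.2]
gripper_width: 0.0005
```

>>> {"name": "send_rows", "arguments": {"series": [[0, 0, 0, -0.001, 0], [0, 0, 0, -0.001, 0]]}}

```text
time_s: 16.95
eef_pos: [0.5514, -0.1566, 0.0987]
orientation: [1.283, 1.154, -1.287]
contact_force: [-1.1, -9.1, -3.8]
gripper_width: -0.0002
```

>>> {"name": "send_rows", "arguments": {"series": [[0, 0, 0, -0.001, 0]]}}

```text
time_s: 17.08
eef_pos: [0.5514, -0.1564, 0.0987]
orientation: [1.282, 1.153, -1.287]
contact_force: [-1.4, -9.0, -4.4]
gripper_width: -0.0002
```

>>> {"name": "send_rows", "arguments": {"series": [[0, 0, 0, 0, 0]]}}

```text
time_s: 17.2
eef_pos: [0.5514, -0.1564, 0.0987]
orientation: [1.282, 1.153, -1.287]
contact_force: [-1.5, -9.2, -3.8]
gripper_width: -0.0002
```

```bash
python3 - <<'E'
from h import *
s=sense();print(s["contact_force"],s["torque"])
im=camera("top");cv2.imwrite("pics/top6.png",im[:,:,::-1]);crop("pics/top6.png","pics/t6.png",250,130,410,250,4.5)
im=camera("wrist");cv2.imwrite("pics/w6.png",cv2.resize(im[:,:,::-1],None,fx=1.5,fy=1.5))
im=camera("scene");cv2.imwrite("pics/s6.png",im[:,:,::-1]);crop("pics/s6.png","pics/s6c.png",250,160,490,370,3)
E
```

```text
[-1.53328473 -9.18255121 -3.82059641] [-1.92790144  0.25668075 -0.0075821 ]
```

View pics/t6.png

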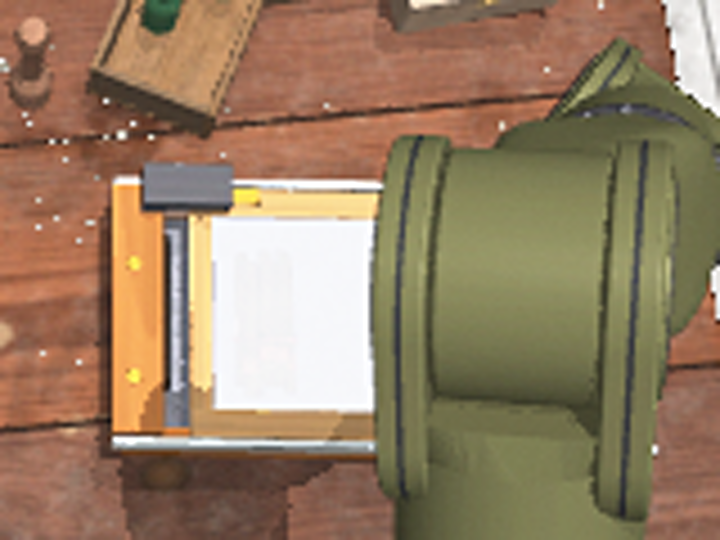

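View pics/s6c.png

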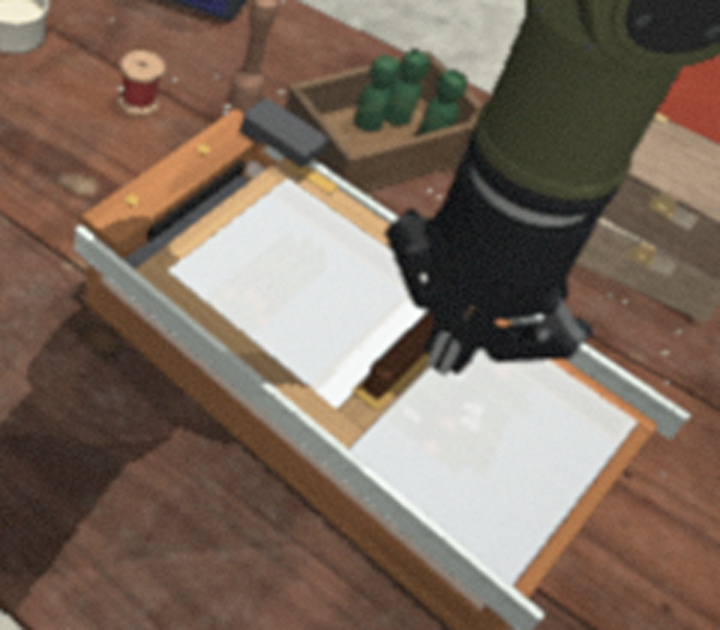

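>>> {"name": "send_rows", "arguments": {"series": [[0, 0, 0, -0.001, 0]]}}

```text
time_s: 17.48
eef_pos: [0.5515, -0.1562, 0.0987]
orientation: [1.282, 1.152, -1.288]
contact_force: [-1.8, -10.6, -5.1]
gripper_width: 0.0001
```

>>> {"name": "send_rows", "arguments": {"series": [[0, 0, 0, -0.001, 0]]}}

```text
time_s: 17.6
eef_pos: [0.5515, -0.1558, 0.0987]
orientation: [1.282, 1.151, -1.289]
contact_force: [-2.0, -11.9, -5.8]
gripper_width: -0.0001
```

>>> {"name": "send_rows", "arguments": {"series": [[0, 0, 0, -0.001, 0]]}}

```text
time_s: 17.73
eef_pos: [0.5516, -0.1551, 0.0988]
orientation: [1.282, 1.151, -1.289]
contact_force: [-0.9, -11.7, -5.0]
gripper_width: 0.0002
```

>>> {"name": "send_rows", "arguments": {"series": [[0, 0, 0, -0.001, 0]]}}

```text
time_s: 17.85
eef_pos: [0.5516, -0.1543, 0.0987]
orientation: [1.281, 1.15, -1.289]
contact_force: [-2.8, -13.5, -4.9]
gripper_width: 0.0
```

>>> {"name": "send_rows", "arguments": {"series": [[0, 0, 0, -0.001, 0]]}}

```text
time_s: 17.98
eef_pos: [0.5517, -0.1535, 0.0987]
orientation: [1.281, 1.15, -1.289]
contact_force: [-2.3, -12.2, -5.4]
gripper_width: -0.0
```

>>> {"name": "send_rows", "arguments": {"series": [[0, 0, 0, -0.0005, 0]]}}

```text
time_s: 18.1
eef_pos: [0.5518, -0.153, 0.0988]
orientation: [1.281, 1.15, -1.289]
contact_force: [-1.5, -13.2, -6.4]
gripper_width: -0.0001
```

>>> {"name": "send_rows", "arguments": {"series": [[0, 0, 0, -0.0005, 0]]}}

```text
time_s: 18.23
eef_pos: [0.5518, -0.1527, 0.0987]
orientation: [1.281, 1.15, -1.29]
contact_force: [-2.5, -13.0, -5.2]
gripper_width: -0.0
```

>>> {"name": "send_rows", "arguments": {"series": [[0, 0, 0, -0.0005, 0]]}}

```text
time_s: 18.35
eef_pos: [0.5519, -0.1523, 0.0987]
orientation: [1.281, 1.15, -1.29]
contact_force: [-0.9, -13.2, -5.8]
gripper_width: -0.0003
```

>>> {"name": "send_rows", "arguments": {"series": [[0, 0, 0, -0.0005, 0]]}}

```text
time_s: 18.48
eef_pos: [0.5519, -0.1518, 0.0988]
orientation: [1.281, 1.15, -1.29]
contact_force: [-2.2, -13.0, -4.9]
gripper_width: -0.0001
```

>>> {"name": "send_rows", "arguments": {"series": [[0, 0, 0, -0.0005, 0]]}}

```text
time_s: 18.6
eef_pos: [0.552, -0.1514, 0.0988]
orientation: [1.281, 1.149, -1.29]
contact_force: [-1.7, -12.4, -5.8]
gripper_width: -0.0004
```

>>> {"name": "send_rows", "arguments": {"series": [[0, 0, 0, -0.0005, 0], [0, 0, 0, -0.0005, 0]]}}

```text
time_s: 18.85
eef_pos: [0.5521, -0.1506, 0.0987]
orientation: [1.281, 1.149, -1.29]
contact_force: [-2.2, -13.9, -5.7]
gripper_width: -0.0
```

>>> {"name": "send_rows", "arguments": {"series": [[0, 0, 0, -0.0005, 0], [0, 0, 0, -0.0005, 0]]}}

```text
time_s: 19.1
eef_pos: [0.5522, -0.1497, 0.0988]
orientation: [1.281, 1.149, -1.29]
contact_force: [-2.0, -14.5, -5.5]
gripper_width: 0.0001
```

>>> {"name": "send_rows", "arguments": {"series": [[0, 0, 0, -0.0005, 0], [0, 0, 0, -0.0005, 0]]}}

```text
time_s: 19.35
eef_pos: [0.5525, -0.1468, 0.0987]
orientation: [1.283, 1.152, -1.288]
contact_force: [-1.4, -7.4, -3.5]
gripper_width: -0.0003
```

>>> {"name": "send_rows", "arguments": {"series": [[0, 0, 0, 0, 0], [0, 0, 0, 0, 0]]}}

```text
time_s: 19.6
eef_pos: [0.553, -0.1425, 0.0986]
orientation: [1.284, 1.159, -1.284]
contact_force: [-0.5, -4.7, -2.1]
gripper_width: 0.0004
```

The push dropped from 14.5 to 4.7 N and the hatch jumped about 7 mm, so the catch gave way. I press gently to confirm the bumper stop.

>>> {"name": "send_rows", "arguments": {"series": [[0, 0, 0, -0.001, 0], [0, 0, 0, -0.001, 0]]}}

```text
time_s: 19.85
eef_pos: [0.553, -0.1423, 0.0987]
orientation: [1.283, 1.156, -1.285]
contact_force: [-1.5, -8.0, -4.4]
gripper_width: -0.0
```

>>> {"name": "send_rows", "arguments": {"series": [[0, 0, 0, -0.001, 0], [0, 0, 0, -0.001, 0]]}}

```text
time_s: 20.1
eef_pos: [0.553, -0.1421, 0.0987]
orientation: [1.282, 1.153, -1.287]
contact_force: [-1.4, -11.8, -4.9]
gripper_width: -0.0001
```

>>> {"name": "send_rows", "arguments": {"series": [[0, 0, 0, -0.001, 0], [0, 0, 0, 0, 0]]}}

```text
time_s: 20.35
eef_pos: [0.553, -0.1421, 0.0988]
orientation: [1.282, 1.151, -1.288]
contact_force: [-1.8, -11.5, -4.7]
gripper_width: 0.0002
```

>>> {"name": "send_rows", "arguments": {"series": [[0, 0, 0, -0.0008, 0], [0, 0, 0, 0, 0]]}}

```text
time_s: 20.6
eef_pos: [0.553, -0.142, 0.0988]
orientation: [1.281, 1.15, -1.289]
contact_force: [-1.3, -13.2, -6.2]
gripper_width: -0.0001
```

>>> {"name": "send_rows", "arguments": {"series": [[0, 0, 0, 0.004, 0], [0, 0, 0, 0.006, 0], [0, 0, 0, 0.01, 0], [0, 0, 0, 0.01, 0], [0, -0.03, 0, 0, 0], [0, -0.05, 0, 0, 0], [0, -0.03, 0, 0.04, 0], [0, 0, 0, 0.04, 0], [0, 0, 0, 0, 0]]}}

```text
time_s: 21.72
eef_pos: [0.5408, -0.2509, 0.2097]
orientation: [1.287, 1.153, -1.289]
contact_force: [-0.6, 1.1, -0.6]
gripper_width: -0.0003
```

```bash
python3 - <<'E'
from h import *
np.set_printoptions(precision=4,suppress=True)
s=sense();print(s["contact_force"],s["eef_pos"],s["time_s"])
im=camera("top");cv2.imwrite("pics/top7.png",im[:,:,::-1]);crop("pics/top7.png","pics/t7.png",250,130,410,250,4.5)
im=camera("scene");cv2.imwrite("pics/s7.png",im[:,:,::-1]);crop("pics/s7.png","pics/s7c.png",250,160,490,370,3)
im=camera("wrist");cv2.imwrite("pics/w7.png",cv2.resize(im[:,:,::-1],None,fx=1.5,fy=1.5))
E
```

```text
[-0.572   1.0729 -0.5793] [ 0.5408 -0.2509  0.2097] 21.725
```

View pics/t7.png

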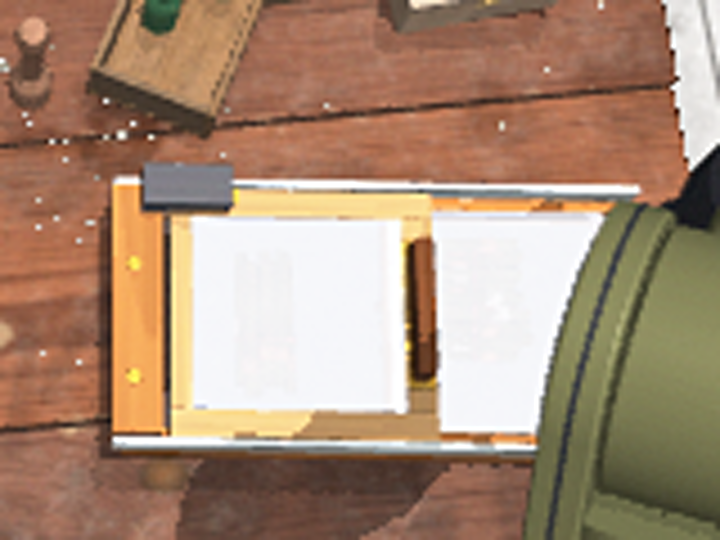

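View pics/s7c.png

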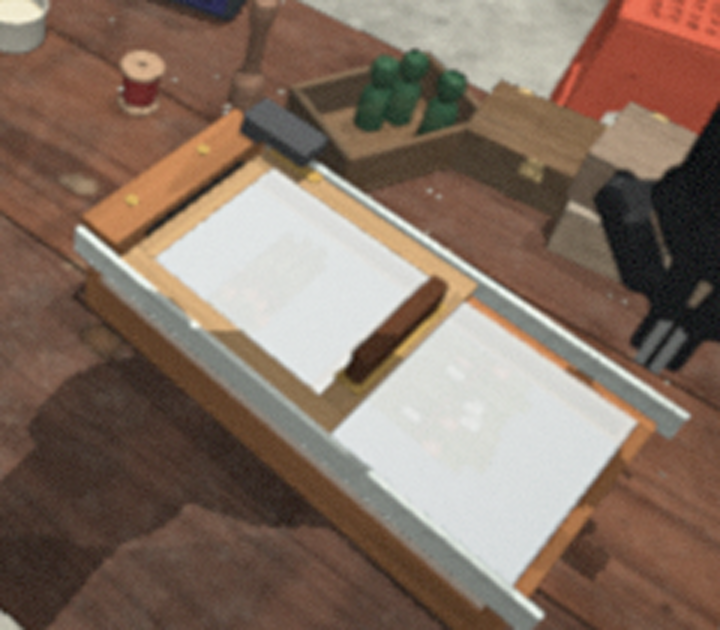

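View pics/w7.png

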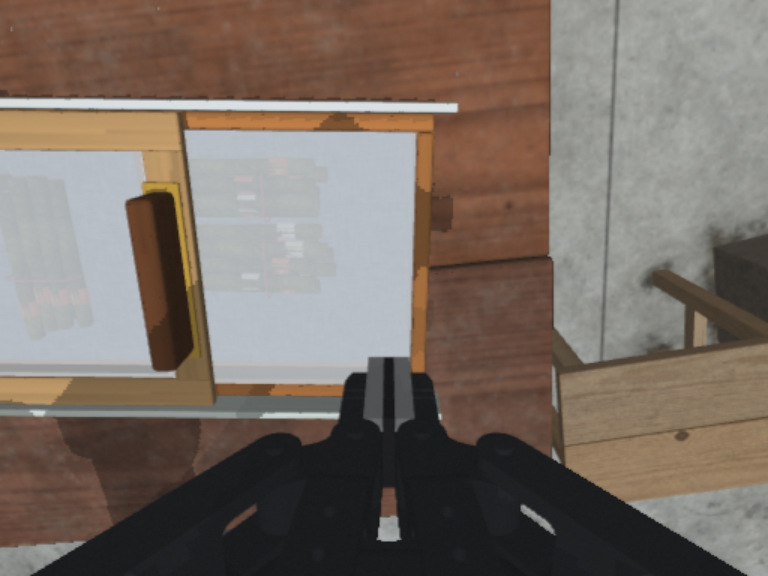

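The hatch's leading edge sits against the bumper at (170,320) in the top crop, with no gap after release. The bundle is visible flat under the panel, and the arm is clear.

```bash
python3 - <<'E'
from plant import finish_job
print(finish_job())
E
```

```text
the job is handed in; nothing more can be done
None
```

I laid the larger bundle flat in the open bay, let go of it, and slid the hatch shut with closed fingers until the catch snapped in. The job was handed in at about 22 s, with the arm clear of everything.

- **Catch:** the y push rose to about 14.5 N, then dropped to 4.7 N as the hatch jumped about 7 mm. I then pressed against the bumper up to about 13 N and backed off. That is just under the suggested 14–16 N, but the snap and the stiff stop were already clear.
- **Last pictures:** the hatch stayed against the bumper with no visible gap after release. The bundle lay flat on the deck under the panel, and the spool and stick stood where they were.
- **Not checked:** I could not see the catch itself inside its housing, nor read the bumper compression, so "snapped in" rests on the felt force and on the hatch staying put. The peak compression as the catch snapped was not measured. While the fingers closed on the bundle they pressed on the table with about 6 N.

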